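Open the slide scanner's guard and send the slide carriage home

TASK

Swing the hinged guard of the little slide scanner up and over past its balance point so that it stays fully open on its own. Then push the carriage, with the slide holder lying on it, along its track all the way home against the stop under the hood, and leave the jaw model, the bottle and the cup beside it where they are.

Things in the scene. Friction and masses are not known exactly. Their poses are not given: they have to be found in the camera images.
- dock: The slide scanner, fixed to the desk: white bed, x -135 to +155 mm, 130 wide, 8 thick, with a white hood over the far end. Origin on the desk on its centre line; x runs along the track into the hood, away from the open front near the robot; y left, z up. Two aluminium track strips, tops 16 mm above the desk, with a 20 mm wide groove between them at y = 0.
- roof_edge (a point): Middle of the lower front edge of the hood's roof: x +30, z 85 mm in the dock's frame. The roof (6 mm thick) runs from here to x +155; below it the hood is open to the front, 116 mm wide between 6 mm cheeks that begin at x +25. On the roof at x +118 stands a grey lens turret, 48 mm wide, 35 high.
- track_end (a point): Middle of the stop at the far end of the track, on the inside of the hood's back wall: x +148, z 16 mm in the dock's frame.
- guard_hinge (a point): Point on the guard's hinge axis at its middle; the axis runs along the dock's y. It lies at x +30 mm, z 90 mm in the dock's frame.
- guard (a joint): Angle of the guard (rad): 0 shut, 2.4 fully open at its stop, leaning back over the roof. Grey, L-shaped, 112 mm wide, 0.12 kg: shut, a 52 mm flat top reaches from the hinge to the robot's side; from it a skirt hangs to 38 mm above the desk (front face at dock x -22 mm), in the way of the carriage's push plate. Let go below about 1.85 rad it falls shut, beyond that it falls open.
- guard_grip (a point): Grasp point on the dark blade handle that sticks 37 mm out from the front of the guard's skirt. Blade 10 mm thick (along dock y), 16 mm high; the point is 26 mm out from the skirt. Shut, it is at x -48, z 75 mm in the dock's frame; it swings on a circle of radius 79 mm about the hinge. Pinched across its thickness, it can turn between the fingers.
- carriage: Loose aluminium carriage on the track, 94 (x) x 76 (y) mm, 0.3 kg. Origin: centre of the underside of its 6 mm deck; x points into the hood. A 60 mm long keel runs in the groove: pushed off-centre it skews and can jam. At the robot's end a 96 mm wide push plate stands up to 30 mm above the origin. Home, its far end is at the stop and its origin at dock x +101 mm; start -55 to -20 mm.
- push_pad (a point): Middle of the front of the upright round black push pad (16 mm wide, 22 high) in the middle of the push plate, on the robot's side: 63 mm from the carriage's origin along -x, 17 mm above it. Push here towards dock +x. With the carriage home this point is 8 mm behind the roof's front edge, so a tool must lean back towards the robot to reach it.
- slide_holder: Flat white slide holder, 87 x 34 x 12 mm, 0.03 kg, lying loose on the carriage deck between 5 mm high rims; it sits 2 mm beyond the deck's centre along x; origin at the centre of its underside, long side along x.
- jaw_model: Bystander: small teaching model of the jaws, 65 x 56 x 55 mm, standing loose to the left of the scanner; origin at the centre of its underside.
- amber_bottle: Bystander: small amber bottle with black cap, 26 mm wide and 62 mm high, to the right of the scanner; origin at the centre of its underside.
- swab_cup: Bystander: white cup, 57 mm wide and 61 mm high, to the left of the scanner's front end; origin at the centre of its underside.

How it is judged:
By the outcome, as a careful person would: the job done as asked, in the order asked, and still so for the second after the job is handed in, with the robot touching nothing.
It also fails if it takes over 72 s, if anything falls off the work surface, if the arm or the gripper's body presses on something with over 40 N, if the wrist force passes 120 N, or if a joint passes its speed limit or range.

ROBOT

A 6-joint arm with a two-finger parallel gripper is mounted at the origin on a cart in front of the work surface, level with it; the furniture and walls round the work are solid. World frame = base frame: x ahead of the robot, y to its left, z up, the work surface at z = 0. Lengths are in m, angles in rad, forces in N, time in s.
With the tool pointing down it reaches from about 0.3 to 0.775 m from the base axis. Payload 14.6 kg.
Tool frame: the origin (TCP) lies at the very end of the fingers, on their centre line; the grasp point (between the pads) lies 19 mm behind it; z points along the fingers, y is the line along which they close (so a half turn about z gives the same grasp; the last joint's range is limited). The gripper opens to 94 mm and grips with 3 to 60 N. Pads are 16 mm wide; open, the fingers measure 119 mm over their backs; the gripper's body (75 mm by 177 mm) begins 78 mm behind the grasp point.
Start: joints at [-1.314, 0.3, 1.521, -0, 1.321, -0.067], TCP at [0.175, -0.521, 0.185] pointing down, gripper open.
Joint ranges: [-3.03, 3.03], [-0.79, 2.21], [0.23, 2.52], [-1.04, 4.18], [0, 3.07], [-2.55, 2.55]. Speed limits (rad/s): [2.22, 2.22, 2.57, 3.14, 3.14, 3.14].

INTERFACE

Orientations are given as [roll, pitch, yaw] about the fixed x, y, z axes, in that order (R = Rz(yaw) Ry(pitch) Rx(roll)).
In Python, from station import ctrl gives the robot as it stands.
- The arm moves only by the tool carry_out, never from a script. Its argument "motion" is text: rows parted by semicolons, each of 7 numbers parted by spaces: the shift along the world's x, y, z in m, then the turn, a rotation vector about the world's x, y, z in degrees, then the closure in counts, from 0 (fully open) to 255 (shut). In form: dx dy dz wx wy wz hand; .... A call has 1 to 20 rows; each row shifts and turns the commanded pose from where the row before left it; what a row does not reach is not made up. A row lasts 1/12 s, in which the tool goes at most 41.7 mm and 7.16 degrees, less where a joint would pass 70% of its speed; a pose out of reach is approached as far as the arm can. A call is refused whole if a number of a shift passes 0.0417 or a number of a turn 7.16, either way. A call with a gripper value outside its range is refused whole. The fingers move at their own pace and stop on an object; "grip_force" is the grip in N (left out, the last holds). Time passes only in rows, so rows that do not move let the fingers close. It gives the time, the measured TCP pose, the force, the opening and the grip force at its end, in the units of the state.
- ctrl.get_obs(): the state, without advancing time (a new reading comes with each control period).
- ctrl.camera(name): name is "side" or "top" or "wrist"; returns a dict with "pixels" (400x640x3 uint8, red, green, blue), "range_z" (400x640 float32, m along the optical axis (not along the pixel's ray), 0 where there is no reading), "K" (3x3 intrinsics, pixels), "position" and "attitude" of the camera in the world. Camera axes: x right, y up, looking along -z (the intrinsics and any distortion apply to the point x, -y, -z); pixel columns grow to the right and rows downward; lengths in m; the calibration is good to about 2 mm. A picture is of the moment at which its call begins.
- ctrl.hand_in(): hands the job in; it is judged then, once.
The state is a dict: "time_s": time; "qpos": joint angles; "joint_vel": joint speeds; "tau": joint torques, N m; "ee_pos": TCP position; "eef_rot": TCP orientation; "force": force on the tool from outside, world axes, zero at the start; "moment": the same for the moment, N m; "grip_width": finger opening in m; "grip_force": force on a finger pad.
Only numpy, scipy, OpenCV 4.12 (cv2) and the standard library are available. Lean on these libraries where they do the work, as an engineer would, in place of code of your own. Each camera call takes 0.05 s, during which the arm holds its last target. There are 200 camera calls.

## Working session

There is one attempt and no reset: what is moved stays moved. The work goes in short steps, Python scripts to look and compute and a tool call to move; the robot and the scene stay as the last step left them, time stands still between calls to the robot, and variables do not carry over. Pictures are saved under pics/ and viewed, at most 10 in all, crops included, and the job is handed in when it is done.

Besides the shell and the picture viewer there is one more tool, called by a JSON object that holds its "name" and its "arguments", one argument or row to a line. carry_out: Moves the arm, as the interface text tells. Its arguments: {"type":"object","properties":{"motion":{"type":"string"},"grip_force":{"type":"number"}},"required":["motion"]}

```bash
mkdir -p pics; ls; cat > h.py <<'E'
import numpy as np, cv2
from station import ctrl
from scipy.spatial.transform import Rotation as R
def rot(a):
    a=np.array(a,float)
    if a.shape==(3,3): return a
    return R.from_euler('xyz',a).as_matrix() if a.size==3 else R.from_quat(a).as_matrix()
def cloud(c):
    K=c["K"];z=c["range_z"];v,u=np.mgrid[:400,:640]
    p=np.stack([(u-K[0,2])/K[0,0]*z,-(v-K[1,2])/K[1,1]*z,-z],-1)
    return p@rot(c["attitude"]).T+np.array(c["position"])
E
python3 - <<'E'
from h import *
for n in("top","side"):
    c=ctrl.camera(n);cv2.imwrite(f"pics/{n}.png",c["pixels"][...,::-1]);np.save(n+".npy",cloud(c))
    print({k:v for k,v in c.items() if k not in("pixels","range_z")})
print(ctrl.get_obs())
E
```

```text
pics
{'K': array([[438.2517503 ,   0.        , 324.41366688],
       [  0.        , 438.2517503 , 193.55416142],
       [  0.        ,   0.        ,   1.        ]]), 'position': array([0.46973679, 0.11616338, 0.99294483]), 'attitude': array([ 0.13752768, -0.03138207, -1.59158422])}
{'K': array([[413.04008831,   0.        , 329.27640479],
       [  0.        , 413.04008831, 199.18473443],
       [  0.        ,   0.        ,   1.        ]]), 'position': array([ 0.29794852, -0.51728798,  0.61276182]), 'attitude': array([ 0.91451799, -0.00337634, -0.44413839])}
{'time_s': 0.1, 'qpos': array([-1.31359608e+00,  3.00388233e-01,  1.52151799e+00, -2.28896504e-05,
        1.32070185e+00, -6.65937694e-02]), 'joint_vel': array([-5.73029888e-06, -5.60860513e-04, -1.86304872e-03, -5.84054609e-04,
        4.11671179e-04,  5.27859468e-04]), 'tau': array([-1.76589194e-03, -5.32649624e+01, -3.53288019e+01,  7.08762067e-02,
        2.34931108e-02, -6.76391073e-05]), 'ee_pos': array([ 0.17492006, -0.52117251,  0.18485849]), 'eef_rot': array([-3.14057801e+00, -4.54482793e-05,  3.23799668e-01]), 'force': array([ 0.47669349, -0.31318998,  0.2196588 ]), 'moment': array([0.01592864, 0.01341135, 0.02690875]), 'grip_force': 0.0, 'grip_width': 0.09420814690107811}
```

View pics/top.png

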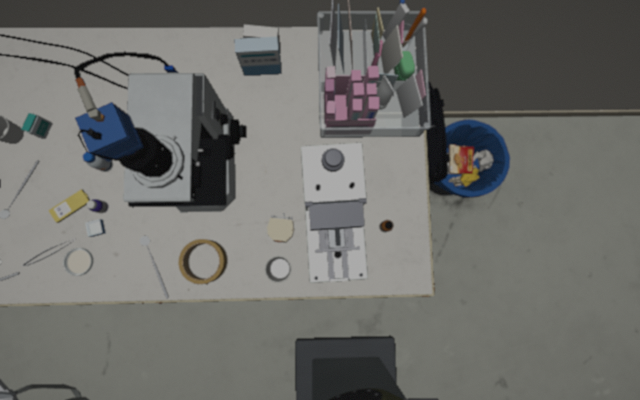

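View pics/side.png

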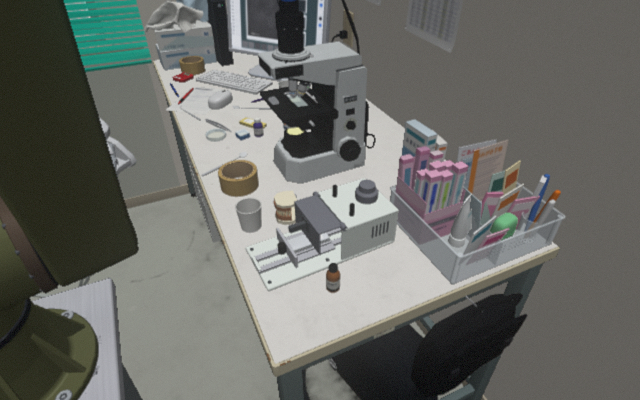

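The top view shows the scanner upright in the picture: hood at (333,172), guard at (336,215), track front at (337,280). The cup is at (279,268), the jaw model at (280,229) and the bottle at (386,226). Next I'll fit the poses from depth.

```bash
python3 - <<'E'
from h import *
P=np.load("top.npy");img=cv2.imread("pics/top.png")
print("desk z",np.median(P[240:290,230:260,2]) , "front", P[285,320])
def rect(m,n):
    q=P[m][:,:2].astype(np.float32); r=cv2.minAreaRect(q*1000); print(n,len(q),r,np.median(P[m][:,2]))
    print(cv2.boxPoints(r).round(1).tolist())
v,u=np.mgrid[:400,:640]
z=P[...,2]; box=(u>295)&(u<375)&(v>138)&(v<290)
g=img.max(-1)
big=lambda m:(lambda n,l,s,c:l==1+np.argmax(s[1:,4]))(*cv2.connectedComponentsWithStats(m.astype(np.uint8)))
rect(big(box&(z>.08)&(z<.1)&(g>140)),"roof")
rect(big(box&(z>.08)&(z<.11)&(g<140)&(v>195)),"guardtop")
rect(big(box&(z>.003)&(z<.014)&(v>225)),"bed")
t=box&(z>.115)&(v<175);print("turret",P[t].mean(0))
for vv in range(195,284,2): print(vv,[ (int(g[vv,uu]),*(P[vv,uu]*1000).round(0).astype(int)) for uu in (325,337,348)])
for n,uu,vv in(("cup",279,268),("jaw",280,229),("bottle",386,226)):print(n,P[vv-3:vv+4,uu-3:uu+4].reshape(-1,3).max(0),P[vv,uu])
E
```

```text
desk z -0.0001480680311202187 front [0.40163425 0.09626756 0.00210015]
roof 2924 ((640.6096801757812, 66.0237808227539), (121.23145294189453, 129.68386840820312), 2.74371337890625) 0.09082964393032933
[[577.0, 127.9000015258789], [583.2000122070312, -1.600000023841858], [704.2999877929688, 4.199999809265137], [698.0999755859375, 133.6999969482422]]
guardtop 1638 ((534.4910278320312, 61.62860107421875), (94.4449234008789, 129.68756103515625), 1.894111156463623) 0.09385355882784974
[[485.20001220703125, 124.9000015258789], [489.3999938964844, -4.699999809265137], [583.7999877929688, -1.600000023841858], [579.5, 128.0]]
bed 859 ((470.3487548828125, 100.86559295654297), (126.4513931274414, 46.019798278808594), 1.5760128498077393) 0.00801476662526901
[[406.5, 122.0999984741211], [407.79998779296875, 76.0999984741211], [534.2000122070312, 79.5999984741211], [532.9000244140625, 125.5999984741211]]
turret [0.65475115 0.06916411 0.15841872]
195 [(170, np.int64(591), np.int64(84), np.int64(91)), (171, np.int64(591), np.int64(59), np.int64(90)), (171, np.int64(590), np.int64(36), np.int64(89))]
[... 6301 characters left out ...]
t64(14))]
279 [(171, np.int64(415), np.int64(85), np.int64(8)), (159, np.int64(415), np.int64(59), np.int64(20)), (129, np.int64(414), np.int64(35), np.int64(15))]
281 [(153, np.int64(410), np.int64(85), np.int64(5)), (143, np.int64(409), np.int64(58), np.int64(-1)), (145, np.int64(409), np.int64(34), np.int64(1))]
283 [(152, np.int64(406), np.int64(85), np.int64(-1)), (153, np.int64(405), np.int64(58), np.int64(3)), (152, np.int64(405), np.int64(34), np.int64(1))]
cup [0.44757707 0.19342046 0.00653633] [0.44087062 0.18658923 0.00399324]
jaw [0.53099954 0.18688169 0.05893534] [0.52442534 0.18044457 0.05273051]
bottle [ 0.53395704 -0.04193582  0.06480689] [ 0.52604282 -0.04585546  0.06113106]
```

{"name": "carry_out", "arguments": {
  "motion": "0.008 0.016 0.003 0 0 -0.9 120;0.015 0.033 0.001 0 0 -0.9 120;0.015 0.033 0.001 0 0 -0.9 120;0.015 0.033 0.001 0 0 -0.9 120;0.015 0.033 0.001 0 0 -0.9 120;0.015 0.033 0.001 0 0 -0.9 120;0.015 0.033 0.001 0 0 -0.9 120;0.015 0.033 0.001 0 0 -0.9 120;0.015 0.033 0.001 0 0 -0.9 120;0.015 0.033 0.001 0 0 -0.9 120;0.015 0.033 0.001 0 0 -0.9 120;0.015 0.033 0.001 0 0 -0.9 120;0.015 0.033 0.001 0 0 -0.9 120;0.015 0.033 0.001 0 0 -0.9 120;0.015 0.033 0.001 0 0 -0.9 120;0.015 0.033 0.001 0 0 -0.9 120;0.015 0.033 0.001 0 0 -0.9 120;0.015 0.033 0 0 0 -0.9 120;0.008 0.02 0 0 0 0 120;0 0 0 0 0 0 120",
  "grip_force": 15
}}

```text
time_s: 1.77
ee_pos: [0.4466, 0.0786, 0.2038]
eef_rot: [-3.141, 0.001, 0.044]
force: [-0.3, -1.1, 0.3]
grip_width: 0.0499
grip_force: 0.0
```

```bash
python3 - <<'E'
from h import *
o=ctrl.get_obs();print(o["time_s"],o["ee_pos"],np.degrees(o["eef_rot"]),o["qpos"],o["grip_width"])
c=ctrl.camera("wrist");cv2.imwrite("pics/w1.png",c["pixels"][...,::-1]);np.save("w1.npy",cloud(c));print(c["position"],c["attitude"])
E
```

```text
1.7667 [0.44657271 0.07860591 0.20383339] [-1.79974268e+02  4.96303007e-02  2.53638841e+00] [9.31152706e-02 6.73665086e-02 1.75231486e+00 5.06359497e-04
 1.32275457e+00 1.61951894e+00] 0.04990759234164177
[0.52438247 0.08194921 0.40268307] [-2.70975164e-01  1.56124098e-04 -1.52588504e+00]
```

View pics/w1.png

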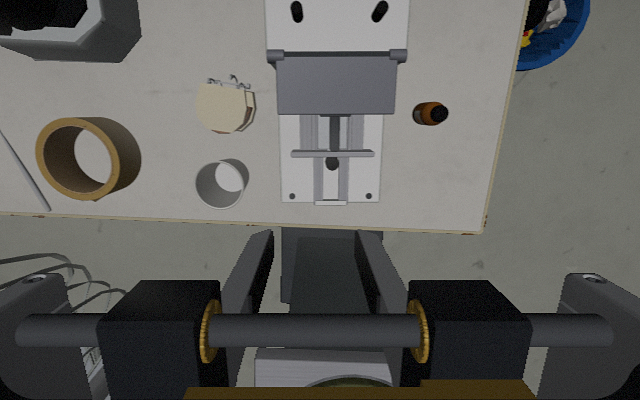

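The wrist view shows the handle blade at (335,132), the pad at (332,163), the guard top spanning (277–397, 55–115) and the bed edges at u≈280 and 382.

```bash
python3 - <<'E'
from h import *
P=np.load("w1.npy")*1000;g=cv2.imread("pics/w1.png").max(-1);z=P[...,2]
v,u=np.mgrid[:400,:640]
def rect(m,n):
    q=P[m];r=cv2.minAreaRect(q[:,:2].astype(np.float32));print(n,len(q),np.round(r[0],1),np.round(r[1],1),round(r[2],2),np.median(q[:,2]).round(1))
    return q
rect((u>300)&(u<360)&(v>112)&(v<152)&(z>68)&(z<89)&(g<90),"handle")
q=rect((u>320)&(u<345)&(v>148)&(v<175)&(z>28)&(z<60)&(g<60),"pad")
rect((u>270)&(u<400)&(v>150)&(v<205)&(z>28)&(z<60),"plate+pad")
rect((u>270)&(u<405)&(v>50)&(v<120)&(z>85)&(z<105)&(g<135),"guardtop")
# bed edges per row
L=[];Rr=[]
for r in range(172,200,2):
    m=np.where((z[r]>4)&(z[r]<13)&(u[r]>250)&(u[r]<400))[0]
    L.append(P[r,m[0],:2]);Rr.append(P[r,m[-1],:2])
for e in(L,Rr):
    e=np.array(e);k=np.polyfit(e[:,0],e[:,1],1);print("edge",np.degrees(np.arctan(k[0])),np.polyval(k,[410,546]))
m=(u>285)&(u<380)&(v>180)&(v<215)&(z>4)&(z<13);print("bed front x",P[m][:,0].min())
# cheek/roof rect edges
m=(u>255)&(u<415)&(v<48)&(z>85)&(z<97)&(g>120)
L=[];Rr=[]
for r in range(2,46,2):
    i=np.where(m[r])[0];L.append(P[r,i[0],:2]);Rr.append(P[r,i[-1],:2])
for e in(L,Rr):
    e=np.array(e);k=np.polyfit(e[:,0],e[:,1],1);print("roof",np.degrees(np.arctan(k[0])),np.polyval(k,[580,640]))
E
```

```text
handle 386 [505.7  61.5] [36.7 29.2] 2.58 82.6
pad 138 [471.9  59.2] [19.8 13.9] 13.03 43.4
plate+pad 648 [472.   59.6] [22.1 94.8] 2.71 45.1
guardtop 7769 [551.   61.7] [ 57.7 122. ] 2.48 93.6
edge 0.7015923529692142 [121.66747556 123.33289193]
edge 3.155252865989109 [-7.62148338 -0.12444424]
bed front x 409.39006295963037
roof 3.073993208558058 [129.04653966 132.26871005]
roof 2.3426611025259803 [0.79166124 3.2462582 ]
```

```bash
python3 - <<'E'
from h import *
P=np.load("w1.npy")*1000;g=cv2.imread("pics/w1.png").max(-1);z=P[...,2]
for r in range(118,152,4):
    i=[c for c in range(322,350) if 70<z[r,c]<90]
    print(r,i[0],i[-1],P[r,i[0]].round(1),P[r,i[-1]].round(1),g[r,326:346])
for r in range(156,172,3): print(r,g[r,318:346],P[r,332].round(1))
E
```

```text
118 329 338 [520.   66.7  80.6] [520.4  57.9  82.6] [155 159 158 119  59  54  62  61  59  62  58  61  51  74 132 151 156 157
 160 158]
122 329 338 [516.1  66.4  80.2] [516.5  57.6  81.9] [156 158 157 107  56  58  64  60  68  61  65  56  53  72 139 160 153 153
 155 154]
126 329 338 [512.2  66.2  80.4] [512.6  57.2  80.5] [159 157 153 106  55  59  66  65  66  57  68  63  53  78 141 152 154 156
 154 158]
130 329 338 [508.2  66.   79.5] [508.7  57.   81.4] [159 156 157 107  58  64  72  69  69  68  68  70  55  83 141 159 154 155
 158 158]
134 329 338 [504.4  65.9  82. ] [504.8  56.8  82. ] [158 156 154 107  65  66  70  73  72  72  72  67  64  99 144 157 156 153
 157 155]
138 329 338 [500.4  65.6  81.1] [500.7  56.4  80.2] [154 158 155 108  66  68  72  73  72  69  73  71  61 101 147 157 153 156
 155 155]
142 329 338 [496.3  65.3  80.1] [496.8  56.2  81.1] [148 156 154 103  69  72  76  71  73  68  67  73  62 101 146 157 155 157
 158 155]
146 329 338 [492.4  65.1  81.2] [492.7  55.9  80. ] [156 161 157 109  73  69  78  76  76  74  70  72  71 116 149 157 156 152
 156 154]
150 330 337 [488.4  
[... 248 characters left out ...]
46.4]
159 [130 132 134 136 133 155 167 121  60  51  51  54  55  53  54  54  52  47
  41  76 114 129 131 136 133 132 131 130] [473.9  58.8  42.8]
162 [133 130 128 135 128 158 157  97  44  46  54  49  53  48  49  48  47  53
  42  50  45 113 137 135 130 132 128 130] [470.6  58.6  43.6]
165 [131 128 131 138 133 151 174 147  84  44  45  48  47  50  47  43  42  45
  42  43  50 122 136 131 132 130 131 131] [467.1  58.4  43.6]
168 [130 125 128 134 133 155 166 174 181 124  55  40  41  45  39  39  42  35
  78 145 131 124 138 136 132 133 129 131] [463.7  58.3  44.5]
171 [132 129 134 134 129 159 172 174 169 172 175 174 175 177 178 179 176 179
 176 175 133 128 135 135 130 134 129 126] [453.9  55.7   9.1]
```

{"name": "carry_out", "arguments": {
  "motion": "0.013 -0.0045 0 0 0 0 120;0.013 -0.0045 0 0 0 0 120;0.013 -0.0045 0 0 0 0 120;0.013 -0.004 0 0 0 0 120;0 0 -0.02 0 0 0 120;0 0 -0.03 0 0 0 120;0 0 -0.03 0 0 0 120;0 0 -0.03 0 0 0 120;0 0 -0.025 0 0 0 120;0 0 -0.013 0 0 0 120;0 0 0 0 0 0 120;0 0 0 0 0 0 120"
}}

```text
time_s: 2.82
ee_pos: [0.4977, 0.0573, 0.0565]
eef_rot: [3.142, 0.001, 0.04]
force: [-0.0, 0.1, 0.5]
grip_width: 0.0498
grip_force: 0.0
```

{"name": "carry_out", "arguments": {
  "motion": "0 0 0 0 0 0 150;0 0 0 0 0 0 180;0 0 0 0 0 0 200;0 0 0 0 0 0 215;0 0 0 0 0 0 225;0 0 0 0 0 0 255;0 0 0 0 0 0 255;0 0 0 0 0 0 255;0 0 0 0 0 0 255;0 0 0 0 0 0 255",
  "grip_force": 15
}}

```text
time_s: 3.65
ee_pos: [0.498, 0.0602, 0.0566]
eef_rot: [-3.138, -0.0, 0.041]
force: [-1.6, 16.5, 1.9]
grip_width: 0.0094
grip_force: 15.0
```

```bash
python3 - <<'E'
import numpy as np
y=np.radians(2.5);n=27
a=np.radians(190.9-np.linspace(0,135,n+1))
x=79.4*np.cos(a);z=79.4*np.sin(a)
print("; ".join(f"{b*np.cos(y)/1000:.4f} {b*np.sin(y)/1000:.4f} {c/1000:.4f}" for b,c in zip(np.diff(x),np.diff(z))))
E
```

```text
-0.0010 -0.0000 0.0069; -0.0004 -0.0000 0.0069; 0.0002 0.0000 0.0069; 0.0008 0.0000 0.0069; 0.0014 0.0001 0.0068; 0.0020 0.0001 0.0066; 0.0025 0.0001 0.0064; 0.0031 0.0001 0.0062; 0.0036 0.0002 0.0059; 0.0041 0.0002 0.0056; 0.0046 0.0002 0.0052; 0.0050 0.0002 0.0048; 0.0054 0.0002 0.0043; 0.0058 0.0003 0.0038; 0.0061 0.0003 0.0033; 0.0064 0.0003 0.0028; 0.0066 0.0003 0.0022; 0.0067 0.0003 0.0016; 0.0068 0.0003 0.0010; 0.0069 0.0003 0.0004; 0.0069 0.0003 -0.0002; 0.0069 0.0003 -0.0008; 0.0068 0.0003 -0.0014; 0.0066 0.0003 -0.0020; 0.0064 0.0003 -0.0025; 0.0062 0.0003 -0.0031; 0.0059 0.0003 -0.0036
```

{"name": "carry_out", "arguments": {
  "motion": "0 0.002 0 0 0 0 255;0 0.0015 0 0 0 0 255;0 0 0 0 0 0 255;0 0 0 0 0 0 255"
}}

```text
time_s: 3.98
ee_pos: [0.498, 0.0606, 0.0565]
eef_rot: [3.14, 0.0, 0.041]
force: [-1.7, -8.1, 3.5]
grip_width: 0.0097
grip_force: 15.0
```

{"name": "carry_out", "arguments": {
  "motion": "0 -0.001 0 0 0 0 255;-0.0010 0 0.0069 0 0 0 255;-0.0004 0 0.0069 0 0 0 255;0.0002 0 0.0069 0 0 0 255;0.0008 0 0.0069 0 0 0 255;0.0014 0.0001 0.0068 0 0 0 255;0.0020 0.0001 0.0066 0 0 0 255;0.0025 0.0001 0.0064 0 0 0 255;0.0031 0.0001 0.0062 0 0 0 255;0 0 0 0 0 0 255;0 0 0 0 0 0 255"
}}

```text
time_s: 4.9
ee_pos: [0.5065, 0.0609, 0.1101]
eef_rot: [3.141, 0.0, 0.041]
force: [-0.9, -3.8, 0.2]
grip_width: 0.0098
grip_force: 15.0
```

Forces are low and the guard is following. I'll continue the arc.

{"name": "carry_out", "arguments": {
  "motion": "0.0036 0.0002 0.0059 0 0 0 255;0.0041 0.0002 0.0056 0 0 0 255;0.0046 0.0002 0.0052 0 0 0 255;0.0050 0.0002 0.0048 0 0 0 255;0.0054 0.0002 0.0043 0 0 0 255;0.0058 0.0003 0.0038 0 0 0 255;0.0061 0.0003 0.0033 0 0 0 255;0.0064 0.0003 0.0028 0 0 0 255;0.0066 0.0003 0.0022 0 0 0 255;0.0067 0.0003 0.0016 0 0 0 255;0 0 0 0 0 0 255;0 0 0 0 0 0 255"
}}

```text
time_s: 5.9
ee_pos: [0.5613, 0.0636, 0.1498]
eef_rot: [-3.142, -0.001, 0.041]
force: [-1.8, -1.9, 4.9]
grip_width: 0.0097
grip_force: 15.0
```

{"name": "carry_out", "arguments": {
  "motion": "0.0068 0.0003 0.0010 0 0 0 255;0.0069 0.0003 0.0004 0 0 0 255;0.0069 0.0003 -0.0002 0 0 0 255;0.0069 0.0003 -0.0008 0 0 0 255;0.0068 0.0003 -0.0014 0 0 0 255;0.0066 0.0003 -0.0020 0 0 0 255;0.0064 0.0003 -0.0025 0 0 0 255;0.0062 0.0003 -0.0031 0 0 0 255;0.0059 0.0003 -0.0036 0 0 0 255;0 0 0 0 0 0 255;0 0 0 0 0 0 255"
}}

```text
time_s: 6.82
ee_pos: [0.6222, 0.0664, 0.1383]
eef_rot: [-3.141, -0.004, 0.041]
force: [4.9, -0.6, 7.9]
grip_width: 0.0096
grip_force: 15.0
```

{"name": "carry_out", "arguments": {
  "motion": "0 0 0 0 0 0 220;0 0 0 0 0 0 200;0 0 0 0 0 0 170;0 0 0 0 0 0 150;0 0 0 0 0 0 150;0 0 0 0 0 0 150;0 0 0.02 0 0 0 150;-0.005 0 0.03 0 0 0 150;-0.01 0 0.03 0 0 0 150;-0.03 0 0.02 0 0 0 200;-0.035 -0.003 0 0 0 0 255;-0.035 -0.003 0 0 0 0 255;-0.035 -0.003 0 0 0 0 255;-0.035 -0.003 0 0 0 0 255;0 0 0 0 0 0 255;0 0 0 0 0 0 255"
}}

```text
time_s: 8.15
ee_pos: [0.4348, 0.0542, 0.2381]
eef_rot: [-3.142, -0.002, 0.041]
force: [1.1, -0.2, 1.5]
grip_width: 0.0007
grip_force: 0.0
```

```bash
python3 - <<'E'
from h import *
o=ctrl.get_obs();print(o["ee_pos"],np.degrees(o["eef_rot"]),o["grip_width"])
c=ctrl.camera("wrist");P=cloud(c);a=c["pixels"][...,::-1];b=ctrl.camera("side")["pixels"][...,::-1]
np.save("w2.npy",P);cv2.imwrite("pics/w2full.png",a)
cv2.imwrite("pics/w2.png",np.vstack([a[:300],cv2.resize(b[150:300,220:540],(640,300))]))
E
```

```text
[0.4347601  0.05418717 0.23812326] [-1.79996412e+02 -1.20216219e-01  2.35060105e+00] 0.0006672662323052223
```

View pics/w2.png

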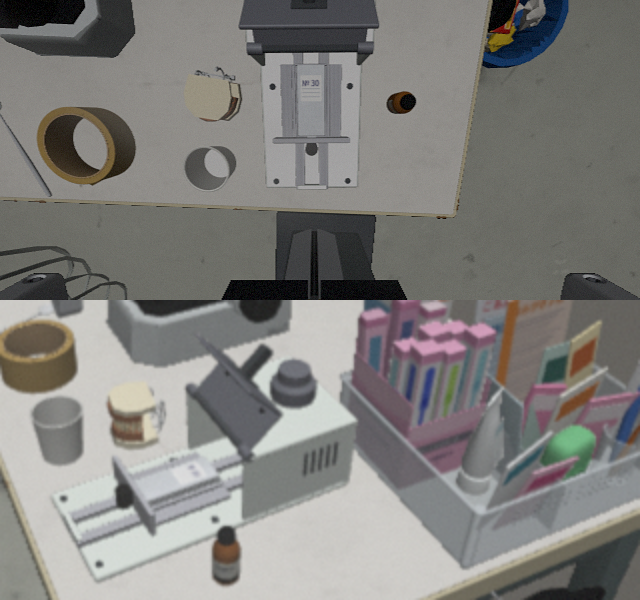

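The guard is fully open, leaning back over the roof, and the bystanders haven't moved. The carriage is clear, with its pad at (312,149). Next I'll measure the pad and the track direction.

```bash
python3 - <<'E'
from h import *
P=np.load("w2.npy")*1000;im=cv2.imread("pics/w2full.png");g=im.max(-1);z=P[...,2];v,u=np.mgrid[:400,:640]
m=(u>300)&(u<325)&(v>141)&(v<160)&(g<90)&(z>30)
print("pad",P[m].mean(0),P[m].min(0),P[m].max(0))
m=(u>265)&(u<355)&(v>130)&(v<147)&(z>36)&(z<55)&(g>90);r=cv2.minAreaRect(P[m][:,:2].astype(np.float32));print("plate",r)
e=[[],[]]
for r in range(70,185,3):
    i=np.where((z[r]>4)&(z[r]<13)&(u[r]>255)&(u[r]<370))[0]
    if len(i): e[0].append(P[r,i[0],:2]);e[1].append(P[r,i[-1],:2])
for q in e:
    q=np.array(q)
    for _ in range(4):
        k=np.polyfit(q[:,0],q[:,1],1);d=abs(np.polyval(k,q[:,0])-q[:,1]);q=q[d<max(1.5,2*d.std())]
    print("bed",len(q),np.degrees(np.arctan(k[0])),np.polyval(k,[460,546,580]))
E
```

```text
pad [469.75919921  58.89619735  43.27930534] [461.80687434  51.56138394  32.17962929] [476.62749648  65.37233506  45.8418704 ]
plate ((477.94940185546875, 60.05693817138672), (9.890090942382812, 95.4912109375), 2.7802388668060303)
bed 39 2.8414257827632405 [123.11675752 127.38518958 129.07270923]
bed 39 2.7981758510264116 [-5.00823149 -0.80487434  0.85691802]
```

{"name": "carry_out", "arguments": {
  "motion": "0 0 0 0.33 -6.66 0.45 255;0 0 0 0.33 -6.66 0 255;0 0 0 0.33 -6.66 0 255;0 0 0 0.33 -6.66 0 255;0 0 0 0.33 -6.66 0 255;0 0 0 0.33 -6.66 0 255;0 0.002 -0.02 0 0 0 255;0 0.002 -0.03 0 0 0 255;0 0 -0.03 0 0 0 255;0 0 -0.03 0 0 0 255;0 0 0 0 0 0 255;0 0 0 0 0 0 255"
}}

```text
time_s: 9.25
ee_pos: [0.4355, 0.0582, 0.1266]
eef_rot: [-3.141, -0.695, 0.049]
force: [0.3, 1.0, 0.3]
grip_width: 0.0005
grip_force: 0.0
```

{"name": "carry_out", "arguments": {
  "motion": "0 0 -0.02 0 0 0 255;0 0 -0.03 0 0 0 255;0 0 -0.025 0 0 0 255;0 0 -0.015 0 0 0 255;0 0 -0.0085 0 0 0 255;0 0 0 0 0 0 255;0 0 0 0 0 0 255"
}}

```text
time_s: 9.83
ee_pos: [0.4367, 0.0584, 0.0477]
eef_rot: [-3.141, -0.684, 0.049]
force: [0.0, -0.4, 0.2]
grip_width: 0.0004
grip_force: 0.0
```

```bash
python3 - <<'E'
from h import *
o=ctrl.get_obs();print(o["ee_pos"],np.degrees(o["eef_rot"]),o["force"])
a=ctrl.camera("wrist")["pixels"][...,::-1];b=ctrl.camera("side")["pixels"][...,::-1]
cv2.imwrite("pics/w3.png",np.vstack([a[:300],cv2.resize(b[150:300,180:500],(640,300))]))
E
```

```text
[0.43668825 0.05842537 0.04771157] [-179.95801715  -39.17929722    2.79018091] [ 0.03844362 -0.41606939  0.15113125]
```

View pics/w3.png

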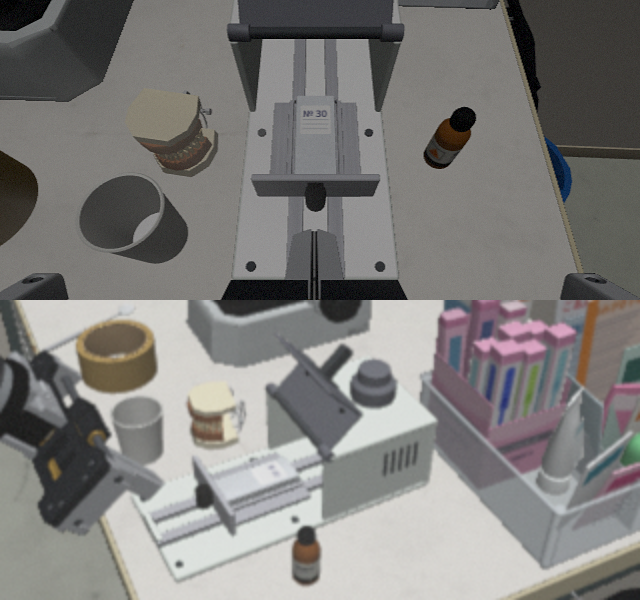

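The view shows the pad at (316,196) with the fingertips in line behind it at (313,235). The arm hit a reach limit at z 0.048, so I'll lean less and go lower.

{"name": "carry_out", "arguments": {
  "motion": "0 -0.0005 0.005 -0.35 7 0 255;0 0 0 0 0 0 255;0 0 -0.01 0 0 0 255;0 0 -0.01 0 0 0 255;0 0 -0.005 0 0 0 255;0 0 0 0 0 0 255;0 0 0 0 0 0 255"
}}

```text
time_s: 10.52
ee_pos: [0.4353, 0.058, 0.0243]
eef_rot: [-3.141, -0.577, 0.049]
force: [0.3, -1.0, 0.3]
grip_width: 0.0004
grip_force: 0.0
```

```bash
python3 - <<'E'
from h import *
o=ctrl.get_obs();print(o["ee_pos"],np.degrees(o["eef_rot"]),o["force"],o["qpos"])
E
```

```text
[0.43527415 0.05803117 0.02432353] [-179.95082594  -33.08209893    2.79585149] [ 0.32430114 -1.02658801  0.34539981] [0.04837015 0.07805663 2.39362818 0.01181026 0.09252305 1.55867908]
```

{"name": "carry_out", "arguments": {
  "motion": "0 0 0.004 0 0 0 255;0.006 0.0003 0 0 0 0 255;0.006 0.0003 0 0 0 0 255;0.004 0.0002 0 0 0 0 255;0.003 0.0001 0 0 0 0 255;0.003 0.0002 0 0 0 0 255;0.003 0.0001 0 0 0 0 255;0.003 0.0002 0 0 0 0 255;0.003 0.0001 0 0 0 0 255;0.003 0.0002 0 0 0 0 255;0 0 0 0 0 0 255"
}}

```text
time_s: 11.43
ee_pos: [0.4696, 0.0597, 0.0281]
eef_rot: [-3.141, -0.576, 0.049]
force: [0.1, 0.6, -0.6]
grip_width: 0.0009
grip_force: 0.0
```

{"name": "carry_out", "arguments": {
  "motion": "0.004 0.0002 0 0 0 0 255;0.004 0.0002 0 0 0 0 255;0.004 0.0002 0 0 0 0 255;0.004 0.0002 0 0 0 0 255;0.004 0.0002 0 0 0 0 255;0.004 0.0002 0 0 0 0 255;0.004 0.0002 0 0 0 0 255;0.004 0.0002 0 0 0 0 255;0 0 0 0 0 0 255"
}}

```text
time_s: 12.18
ee_pos: [0.502, 0.0613, 0.0283]
eef_rot: [-3.141, -0.577, 0.049]
force: [0.6, -0.4, 0.4]
grip_width: 0.0006
grip_force: 0.3
```

```bash
python3 - <<'E'
from h import *
o=ctrl.get_obs();print(o["ee_pos"],o["force"])
c=ctrl.camera("wrist");a=c["pixels"][...,::-1];b=ctrl.camera("side")["pixels"][...,::-1]
np.save("w4.npy",cloud(c))
cv2.imwrite("pics/w4.png",np.vstack([a[:300],cv2.resize(b[150:300,180:500],(640,300))]))
E
```

```text
[0.50200588 0.06133821 0.02829766] [ 0.60653552 -0.37873997  0.37314198]
```

View pics/w4.png

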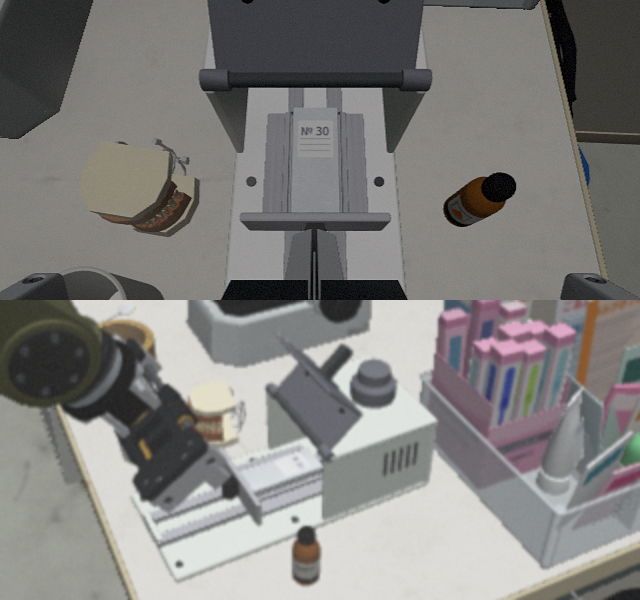

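The carriage is moving straight, with the plate at (315,220) square to the track and the fingers on the pad. I'll keep pushing.

{"name": "carry_out", "arguments": {
  "motion": "0.004 0.0002 0 0 0 0 255;0.004 0.0002 0 0 0 0 255;0.004 0.0002 0 0 0 0 255;0.004 0.0002 0 0 0 0 255;0.004 0.0002 0 0 0 0 255;0.004 0.0002 0 0 0 0 255;0.004 0.0002 0 0 0 0 255;0.004 0.0002 0 0 0 0 255;0.004 0.0002 0 0 0 0 255;0.004 0.0002 0 0 0 0 255;0.004 0.0002 0 0 0 0 255;0.004 0.0002 0 0 0 0 255;0.004 0.0002 0 0 0 0 255;0.004 0.0002 0 0 0 0 255;0.004 0.0002 0 0 0 0 255;0.004 0.0002 0 0 0 0 255;0 0 0 0 0 0 255"
}}

```text
time_s: 13.7
ee_pos: [0.566, 0.0645, 0.0283]
eef_rot: [-3.141, -0.577, 0.049]
force: [0.7, 0.3, 0.9]
grip_width: 0.0005
grip_force: 0.3
```

{"name": "carry_out", "arguments": {
  "motion": "0.002 0.0001 0 0 0 0 255;0.002 0.0001 0 0 0 0 255;0.002 0.0001 0 0 0 0 255;0.001 0 0 0 0 0 255;0 0 0 0 0 0 255"
}}

```text
time_s: 14.12
ee_pos: [0.5723, 0.0648, 0.0281]
eef_rot: [-3.141, -0.576, 0.049]
force: [-2.3, -0.1, 1.3]
grip_width: 0.0002
grip_force: 1.2
```

{"name": "carry_out", "arguments": {
  "motion": "0.001 0 0 0 0 0 255;0.001 0.0001 0 0 0 0 255;0 0 0 0 0 0 255"
}}

```text
time_s: 14.37
ee_pos: [0.5743, 0.0649, 0.0281]
eef_rot: [-3.141, -0.576, 0.049]
force: [-1.8, -0.5, 2.1]
grip_width: 0.0001
grip_force: 1.4
```

{"name": "carry_out", "arguments": {
  "motion": "0.001 0 0 0 0 0 255;0.001 0.0001 0 0 0 0 255;0 0 0 0 0 0 255"
}}

```text
time_s: 14.62
ee_pos: [0.5763, 0.065, 0.0281]
eef_rot: [-3.141, -0.576, 0.049]
force: [-2.7, -0.3, 1.7]
grip_width: 0.0004
grip_force: 1.4
```

{"name": "carry_out", "arguments": {
  "motion": "0.001 0 0 0 0 0 255;0.001 0.0001 0 0 0 0 255;0 0 0 0 0 0 255"
}}

```text
time_s: 14.87
ee_pos: [0.5783, 0.0651, 0.0281]
eef_rot: [-3.141, -0.576, 0.049]
force: [-2.7, 0.0, 1.5]
grip_width: 0.0007
grip_force: 1.4
```

{"name": "carry_out", "arguments": {
  "motion": "0.001 0 0 0 0 0 255;0.0005 0.0001 0 0 0 0 255;0 0 0 0 0 0 255"
}}

```text
time_s: 15.12
ee_pos: [0.5797, 0.0652, 0.0281]
eef_rot: [-3.141, -0.576, 0.049]
force: [-2.0, -0.2, 1.9]
grip_width: 0.0003
grip_force: 1.5
```

{"name": "carry_out", "arguments": {
  "motion": "0.001 0 0 0 0 0 255;0.0005 0.0001 0 0 0 0 255;0 0 0 0 0 0 255"
}}

```text
time_s: 15.37
ee_pos: [0.5812, 0.0653, 0.0281]
eef_rot: [-3.141, -0.576, 0.049]
force: [-3.7, 0.0, 1.0]
grip_width: 0.0003
grip_force: 1.5
```

{"name": "carry_out", "arguments": {
  "motion": "0.001 0 0 0 0 0 255;0.0005 0.0001 0 0 0 0 255;0 0 0 0 0 0 255"
}}

```text
time_s: 15.62
ee_pos: [0.5827, 0.0654, 0.0281]
eef_rot: [-3.141, -0.576, 0.049]
force: [-2.8, -0.5, 2.7]
grip_width: 0.0007
grip_force: 1.5
```

{"name": "carry_out", "arguments": {
  "motion": "0.001 0 0 0 0 0 255;0.001 0.0001 0 0 0 0 255;0 0 0 0 0 0 255"
}}

```text
time_s: 15.87
ee_pos: [0.5848, 0.0655, 0.0281]
eef_rot: [-3.141, -0.576, 0.049]
force: [-3.2, -0.1, 1.8]
grip_width: 0.0004
grip_force: 1.4
```

{"name": "carry_out", "arguments": {
  "motion": "0.001 0 0 0 0 0 255;0.001 0.0001 0 0 0 0 255;0 0 0 0 0 0 255"
}}

```text
time_s: 16.12
ee_pos: [0.5868, 0.0656, 0.0281]
eef_rot: [-3.141, -0.576, 0.049]
force: [-3.1, -1.0, 1.8]
grip_width: 0.0004
grip_force: 1.4
```

```bash
python3 - <<'E'
from h import *
c=ctrl.camera("wrist");a=c["pixels"][...,::-1]
np.save("w5.npy",cloud(c))
b=ctrl.camera("side")["pixels"][...,::-1]
cv2.imwrite("pics/w5.png",np.vstack([a[:300],cv2.resize(b[150:300,180:500],(640,300))]))
E
```

```text
(no output)
```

View pics/w5.png

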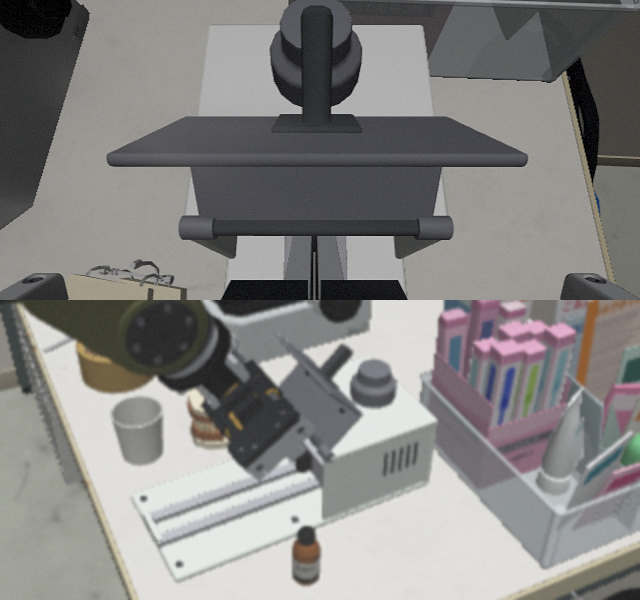

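{"name": "carry_out", "arguments": {
  "motion": "0.001 0 0 0 0 0 255;0.001 0.0001 0 0 0 0 255;0 0 0 0 0 0 255"
}}

```text
time_s: 16.47
ee_pos: [0.5888, 0.0657, 0.0281]
eef_rot: [-3.141, -0.576, 0.049]
force: [-2.7, 0.0, 2.0]
grip_width: 0.0007
grip_force: 1.4
```

{"name": "carry_out", "arguments": {
  "motion": "0.001 0 0 0 0 0 255;0.0005 0.0001 0 0 0 0 255;0 0 0 0 0 0 255"
}}

```text
time_s: 16.72
ee_pos: [0.5902, 0.0658, 0.0281]
eef_rot: [-3.141, -0.576, 0.049]
force: [-3.1, -0.4, 1.1]
grip_width: 0.0007
grip_force: 1.6
```

{"name": "carry_out", "arguments": {
  "motion": "0.001 0 0 0 0 0 255;0.0005 0.0001 0 0 0 0 255;0 0 0 0 0 0 255"
}}

```text
time_s: 16.97
ee_pos: [0.5917, 0.0659, 0.0281]
eef_rot: [-3.141, -0.576, 0.049]
force: [-3.1, 0.4, 1.7]
grip_width: 0.0003
grip_force: 1.5
```

```bash
python3 - <<'E'
from h import *
c=ctrl.camera("side");a=c["pixels"][...,::-1];P=cloud(c)*1000
cv2.imwrite("pics/s6.png",cv2.resize(a[190:250,290:370],(800,600),interpolation=cv2.INTER_CUBIC))
for v in range(222,242,3): print(v,[(u,int(a[v,u].max()),P[v,u].round(0).astype(int).tolist()) for u in range(322,344,3)])
E
```

```text
222 [(322, 120, [520, -26, 148]), (325, 121, [529, -18, 139]), (328, 121, [535, -18, 136]), (331, 123, [542, -16, 133]), (334, 112, [594, 77, 40]), (337, 94, [573, 22, 92]), (340, 111, [578, 19, 92]), (343, 118, [583, 16, 92])]
225 [(322, 122, [523, -18, 133]), (325, 121, [529, -19, 132]), (328, 120, [535, -18, 130]), (331, 120, [575, 53, 58]), (334, 76, [582, 54, 55]), (337, 115, [594, 63, 43]), (340, 105, [574, 10, 93]), (343, 135, [578, 6, 94])]
228 [(322, 118, [523, -18, 126]), (325, 172, [585, 102, 7]), (328, 119, [569, 54, 52]), (331, 74, [580, 62, 41]), (334, 51, [586, 60, 41]), (337, 57, [591, 57, 41]), (340, 101, [573, 9, 86]), (343, 94, [575, 0, 92])]
231 [(322, 217, [575, 98, 5]), (325, 213, [577, 85, 15]), (328, 188, [582, 81, 16]), (331, 46, [579, 60, 35]), (334, 50, [584, 57, 35]), (337, 61, [593, 60, 29]), (340, 100, [594, 49, 37]), (343, 122, [576, 1, 84])]
234 [(322, 197, [567, 81, 14]), (325, 191, [573, 77, 14]), (328, 147, [579, 74, 14]), (331, 60, [578, 59, 27]), (334, 59, [585, 57, 26]), (337, 123, [595, 63, 17]), (340, 99, [594, 48, 30]), (343, 142, [575, 0, 77])]
237 [(322, 124, [564, 74, 12]), (325, 177, [571, 72, 11]), (328, 233, [578, 73, 7]), (331, 234, [584, 71, 6]), (334, 233, [589, 67, 8]), (337, 227, [597, 67, 5]), (340, 99, [595, 49, 20]), (343, 143, [575, 0, 70])]
240 [(322, 233, [562, 70, 7]), (325, 233, [569, 68, 6]), (328, 232, [574, 64, 8]), (331, 222, [580, 63, 6]), (334, 196, [581, 51, 16]), (337, 198, [588, 50, 14]), (340, 188, [593, 46, 15]), (343, 138, [576, 1, 61])]
```

View pics/s6.png

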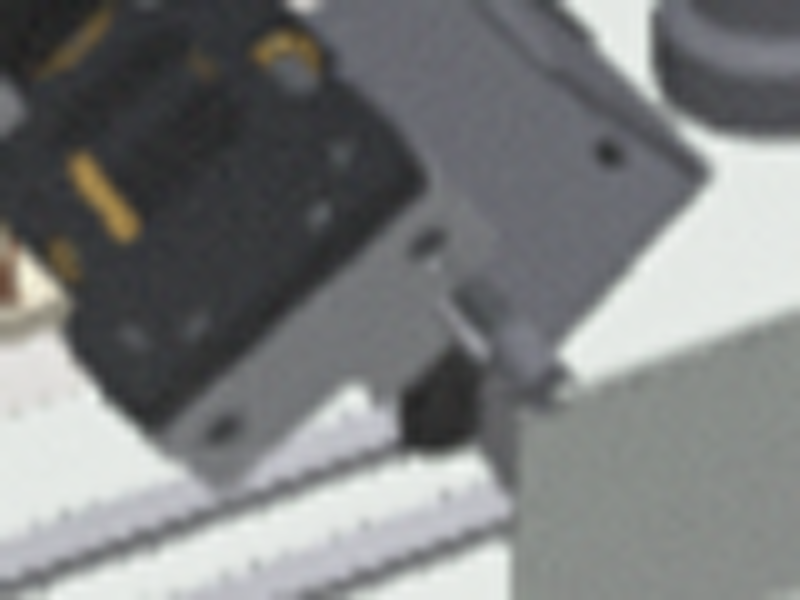

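```bash
python3 - <<'E'
from h import *
P=np.load("w4.npy")*1000;g=cv2.imread("pics/w4.png").max(-1)
for u in (255,275,355,375): print(u,[(v,int(g[v,u]),P[v,u].round(0).astype(int).tolist()) for v in range(205,234,3)])
print([(v,int(g[v,315]),P[v,315].round(0).astype(int).tolist()) for v in range(205,270,4)])
print([(v,int(g[v,300]),P[v,300].round(0).astype(int).tolist()) for v in range(220,270,4)])
P=np.load("w2.npy")*1000;g=cv2.imread("pics/w2full.png").max(-1)
for u in (285,345): print(u,[(v,int(g[v,u]),P[v,u].round(0).astype(int).tolist()) for v in range(130,150,2)])
o=ctrl.get_obs();print(o["ee_pos"],o["force"],o["moment"])
E
```

```text
255 [(205, 153, [525, 108, 7]), (208, 146, [522, 107, 8]), (211, 155, [520, 107, 6]), (214, 119, [508, 99, 45]), (217, 122, [506, 99, 46]), (220, 108, [504, 99, 45]), (223, 62, [503, 100, 39]), (226, 55, [503, 101, 30]), (229, 51, [503, 103, 19]), (232, 153, [504, 105, 7])]
275 [(205, 116, [521, 90, 21]), (208, 118, [519, 90, 22]), (211, 115, [517, 90, 22]), (214, 117, [508, 86, 45]), (217, 120, [506, 86, 46]), (220, 108, [505, 86, 45]), (223, 63, [504, 87, 39]), (226, 60, [504, 88, 30]), (229, 56, [504, 89, 21]), (232, 154, [504, 90, 8])]
355 [(205, 117, [524, 33, 22]), (208, 119, [521, 33, 23]), (211, 117, [520, 33, 22]), (214, 122, [511, 36, 45]), (217, 121, [509, 36, 46]), (220, 110, [507, 35, 44]), (223, 52, [506, 35, 40]), (226, 53, [506, 34, 31]), (229, 49, [507, 33, 21]), (232, 158, [508, 31, 6])]
375 [(205, 152, [529, 16, 7]), (208, 154, [527, 16, 7]), (211, 158, [524, 16, 7]), (214, 121, [511, 23, 46]), (217, 122, [510, 23, 45]), (220, 109, [508, 23, 45]), (223, 51, [507, 22, 40]), (226, 49, [507, 20, 30]), (229, 48, [507, 19, 23]), (232, 156, [508, 16, 7])]
[(205, 137, [51
[... 723 characters left out ...]
64, 96, [474, 66, 89]), (268, 96, [471, 66, 92])]
285 [(130, 125, [490, 94, 21]), (132, 121, [487, 94, 22]), (134, 122, [485, 94, 22]), (136, 124, [482, 94, 22]), (138, 96, [481, 92, 40]), (140, 131, [479, 92, 45]), (142, 123, [477, 91, 46]), (144, 162, [471, 95, 7]), (146, 161, [468, 95, 10]), (148, 160, [465, 95, 8])]
345 [(130, 164, [493, 15, 8]), (132, 162, [490, 14, 8]), (134, 166, [487, 14, 8]), (136, 119, [485, 14, 7]), (138, 127, [485, 18, 46]), (140, 127, [482, 17, 44]), (142, 109, [480, 17, 44]), (144, 165, [474, 13, 8]), (146, 166, [471, 13, 8]), (148, 162, [469, 13, 7])]
[0.59170422 0.06590197 0.02807971] [-3.16572108 -0.15284771  1.57794342] [-0.03300209  0.50321723  0.00062534]
```

Fingers touch about 10 mm behind the TCP, so there should be ~3–4 mm of travel left. I'll keep going until the force jumps.

{"name": "carry_out", "arguments": {
  "motion": "0.001 0 0 0 0 0 255;0.0005 0.0001 0 0 0 0 255;0 0 0 0 0 0 255"
}}

```text
time_s: 17.27
ee_pos: [0.5932, 0.066, 0.0281]
eef_rot: [-3.141, -0.576, 0.049]
force: [-2.4, -0.7, 1.9]
grip_width: 0.0005
grip_force: 1.5
```

{"name": "carry_out", "arguments": {
  "motion": "0.001 0 0 0 0 0 255;0.0005 0.0001 0 0 0 0 255;0 0 0 0 0 0 255"
}}

```text
time_s: 17.52
ee_pos: [0.5947, 0.0661, 0.0281]
eef_rot: [-3.141, -0.576, 0.049]
force: [-2.6, -0.2, 2.3]
grip_width: 0.0005
grip_force: 1.5
```

{"name": "carry_out", "arguments": {
  "motion": "0.001 0 0 0 0 0 255;0 0.0001 0 0 0 0 255;0 0 0 0 0 0 255"
}}

```text
time_s: 17.77
ee_pos: [0.5957, 0.0662, 0.0281]
eef_rot: [-3.141, -0.576, 0.049]
force: [-3.1, -1.2, 0.8]
grip_width: 0.0008
grip_force: 1.4
```

{"name": "carry_out", "arguments": {
  "motion": "0.001 0 0 0 0 0 255;0 0.0001 0 0 0 0 255;0 0 0 0 0 0 255"
}}

```text
time_s: 18.02
ee_pos: [0.5967, 0.0663, 0.0281]
eef_rot: [-3.141, -0.576, 0.049]
force: [-2.5, -1.0, 2.6]
grip_width: 0.0003
grip_force: 1.4
```

{"name": "carry_out", "arguments": {
  "motion": "0.001 0 0 0 0 0 255;0 0 0 0 0 0 255;0 0 0 0 0 0 255"
}}

```text
time_s: 18.27
ee_pos: [0.5972, 0.0663, 0.0278]
eef_rot: [-3.141, -0.575, 0.049]
force: [-7.7, -0.0, 4.4]
grip_width: 0.0004
grip_force: 3.8
```

{"name": "carry_out", "arguments": {
  "motion": "0.001 0 0 0 0 0 255;0 0.0001 0 0 0 0 255;0 0 0 0 0 0 255"
}}

```text
time_s: 18.52
ee_pos: [0.5976, 0.0663, 0.0275]
eef_rot: [-3.141, -0.573, 0.049]
force: [-14.3, -1.8, 9.2]
grip_width: 0.0003
grip_force: 7.3
```

The force jumped to 14 N at the stop, so the carriage is home. I'll back off along the track and then up.

{"name": "carry_out", "arguments": {
  "motion": "-0.002 -0.0001 0 0 0 0 255;-0.003 -0.0001 0 0 0 0 255;-0.01 -0.0005 0 0 0 0 255;-0.02 -0.001 0 0 0 0 255;-0.025 -0.001 0 0 0 0 255;-0.03 -0.0015 0 0 0 0 255;-0.03 -0.0015 0.01 0 0 0 255;-0.02 -0.001 0.03 0 0 0 255;0 0 0.035 0 0 0 255;0 0 0.035 0 0 0 255;0 0 0.035 0 0 0 255;0 0 0.02 0 0 0 255;0 0 0 0 0 0 255;0 0 0 0 0 0 255"
}}

```text
time_s: 19.68
ee_pos: [0.459, 0.0597, 0.194]
eef_rot: [-3.141, -0.579, 0.049]
force: [-0.1, -1.0, -1.0]
grip_width: 0.0006
grip_force: 0.0
```

```bash
python3 - <<'E'
from h import *
c=ctrl.camera("side");a=c["pixels"][...,::-1];P=cloud(c)*1000
b=ctrl.camera("wrist")["pixels"][...,::-1]
cv2.imwrite("pics/s7.png",np.vstack([b[:300],cv2.resize(a[150:300,180:500],(640,300))]))
for v in (228,231,234): print(v,[(u,int(a[v,u].max()),P[v,u].round(0).astype(int).tolist()) for u in range(328,346,2)])
E
```

```text
228 [(328, 223, [591, 100, 6]), (330, 218, [594, 96, 8]), (332, 76, [584, 65, 37]), (334, 52, [586, 60, 40]), (336, 52, [588, 56, 42]), (338, 49, [594, 58, 38]), (340, 65, [572, 7, 88]), (342, 94, [574, 2, 91]), (344, 85, [577, 0, 92])]
231 [(328, 190, [583, 84, 14]), (330, 187, [586, 80, 16]), (332, 68, [583, 64, 30]), (334, 51, [585, 58, 34]), (336, 53, [589, 58, 32]), (338, 49, [595, 59, 29]), (340, 72, [600, 59, 27]), (342, 124, [574, 3, 83]), (344, 116, [578, 1, 83])]
234 [(328, 138, [580, 76, 13]), (330, 118, [584, 75, 12]), (332, 130, [588, 75, 10]), (334, 115, [586, 61, 22]), (336, 100, [589, 57, 24]), (338, 175, [595, 59, 21]), (340, 119, [599, 58, 20]), (342, 126, [573, 0, 78]), (344, 133, [577, 0, 76])]
```

View pics/s7.png

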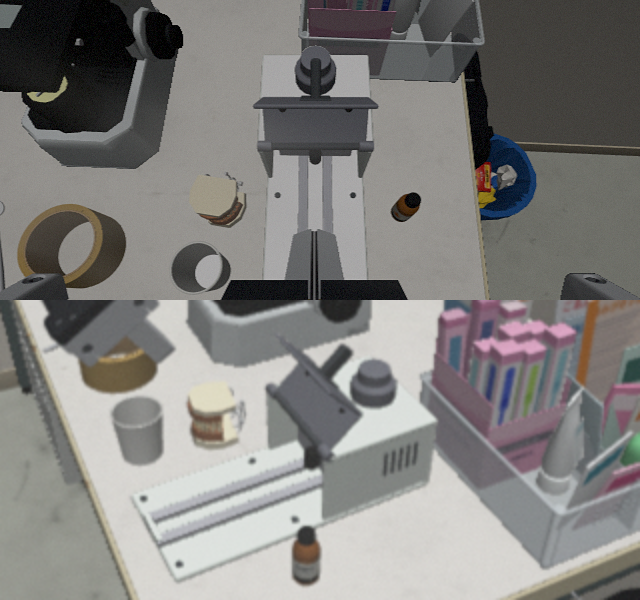

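The pad's front is now at world x ≈ 0.585, which is the expected home position, at (315,157) under the hood edge. The guard is still open, the bystanders haven't moved and the arm is clear.

```bash
python3 -c "
from station import ctrl
print(ctrl.hand_in())"
```

```text
the job is handed in; nothing more can be done
None
```

The guard is standing fully open on its own, the carriage with the slide holder is home against the stop, the jaw model, bottle and cup were not moved, and the job is handed in at about 20 s; no verdict came back.

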